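# Draw the board carrier to its test position with the pull hook

### The arm

A 6-joint arm with a two-finger parallel gripper is mounted at the origin on a cart in front of the work surface, level with it; the furniture and walls round the work are solid. World frame = base frame: x ahead of the robot, y to its left, z up, the work surface at z = 0. Lengths are in m, angles in rad, forces in N, time in s.
With the tool pointing down it reaches from about 0.35 to 0.775 m from the base axis. Payload 5.5 kg.
Tool frame: the origin (TCP) lies midway between the tips of the shut fingers; the grasp point (between the pads) lies grasp_offset behind it (grasp_offset is the distance from the TCP to the grasp point, in m); z points along the fingers, y is the line along which they close (so a half turn about z gives the same grasp; the last joint's range is limited). The gripper opens to 85 mm and grips with 20 to 120 N. Pads are 22 mm wide; open, the fingers measure 114 mm over their backs; the gripper's body (76 mm by 85 mm) begins 54 mm behind the grasp point. The pads swing forward as they close: fully open they stand 13 mm farther back than shut.
Start: joints at [-1.488, 0.313, 0.046, 1.304, 0, 1.431], TCP at [0.127, -0.561, 0.231] pointing down, gripper open.
Joint ranges: [-2.76, 2.76], [-0.86, 1.69], [-1.03, 1.26], [-2.2, 2.34], [-1.47, 1.5], [-3.14, 3.14]. Speed limits (rad/s): [2.57, 2.57, 3.14, 3.14, 3.14, 3.14].

### API

Orientations are given as a unit quaternion [w, x, y, z].
In Python, from workcell import * gives the robot as it stands.
- The arm moves only by the tool step_arm, never from a script. Its argument "deltas" is a list of rows, each a list of 7 numbers: the shift along the world's x, y, z in mm, then the turn, a rotation vector about the world's x, y, z in degrees, then the gripper's target within -1 to 1 (fully open at 1, half-way at 0, shut at -1). A call has 1 to 5 rows; each row shifts and turns the commanded pose from where the row before left it; what a row does not reach is not made up. A row lasts 1/10 s, in which the tool goes at most 50 mm and 8.59 degrees, less where a joint would pass 70% of its speed; a pose out of reach is approached as far as the arm can. A call is refused whole if a number of a shift passes 50 or a number of a turn 8.59, either way. A call with a gripper value outside its range is refused whole. The fingers move at their own pace and stop on an object; "newtons" is the grip in N (left out, the last holds). Time passes only in rows, so rows that do not move let the fingers close. It gives the time, the measured TCP pose, the force, the opening and the grip force at its end, in the units of the state.
- get_state(): the state, without advancing time (a new reading comes with each control period).
- read_camera(name): name is "scene" or "top" or "wrist"; returns a dict with "image" (384x512x3 uint8, red, green, blue), "z_map" (384x512 float32, m along the optical axis (not along the pixel's ray), 0 where there is no reading), "K" (3x3 intrinsics, pixels), "dist_coeffs" ([k1, k2, p1, p2, k3] as OpenCV has them; the pictures are not rectified), "world_from_camera" (4x4, takes a point from camera to world coordinates). Camera axes: x right, y down, z forward; pixel columns grow to the right and rows downward; lengths in m; the calibration is good to about 2 mm. A picture is of the moment at which its call begins.
- hand_in(): hands the job in; it is judged then, once.
The state is a dict: "clock": time; "joint_pos": joint angles; "qvel": joint speeds; "tau": joint torques, N m; "tcp_pos": TCP position; "orientation": TCP orientation; "wrist_force": force on the tool from outside, world axes, zero at the start; "ft_torque": the same for the moment, N m; "finger_gap": finger opening in m; "grip_force": force on a finger pad.
Only numpy, scipy, OpenCV 4.12 (cv2) and the standard library are available. Lean on these libraries where they do the work, as an engineer would, in place of code of your own. Each camera call takes 0.05 s, during which the arm holds its last target. There are 200 camera calls.

### The job

The board carrier of the test jig is parked at the rear, its yellow bar under the probe head where a hand does not fit. Take the pull hook, hook it behind the bar (keep the fingers off the carrier) and gently draw the carrier along its rails to its test position: until it has snapped into the roller catch and bears on the stop bar, wherever the stop block has been clamped, the board still in its nest. Then put the hook down on the bench clear of the jig, leaving the things that stand around as they are.

Things in the scene. Friction and masses are not known exactly. Their poses are not given: they have to be found in the camera images.
- jig: board test jig, fixed; origin on the bench under its middle, x along its rails away from the open front, z up (all mm). Base plate x -135 to 150, |y| to 66; its top, on which the carrier slides, at z 12. Black rails (x -125 to 137, |y| 45 to 64, top z 26) guide the carrier with 1.8 play a side and hold it down. Grey probe head over the middle on four pillars (|y| 57)
- carrier: blue board carrier, a loose plate 110 (x) x 100 (y) x 8 mm in the rails, 0.14 to 0.25 kg, drag 0.5 to 3 N; origin: centre of its underside, axes as the jig's; starts at x +55 to +72 mm in the jig's frame. Its tongue (26 mm, at the front) spreads the catch rollers 9 mm before home: the pull rises to 5 to 8 N, falls to near 0 as they snap shut 1 to 2 mm before home, and rises again as the plate meets the stop
- pull_bar (a point): middle of the carrier's yellow bar, at (-45, 0, 25) mm in the carrier's frame (world z 37): round bar 6 mm thick along y between posts at y +/-26, its middle 17 mm above the carrier's deck, 14 mm free beneath. Behind it (+x) the deck is free for 24 mm, up to the nest's rim
- hook_tool: pull hook, 0.12 kg, lying on the bench: wooden handle, x -50 to 45 mm, 22 wide (y, flat sides to grip), 28 high; on from it a straight 5 mm steel rod along x at z 21 to x 165, where it bends down into the hook. Origin: centre of the handle's underside, x towards the hook, z up as it lies
- hook_tip (a point): centre of the round end of the hook (5 mm wire), at (162, 0, 4.5) mm in the pull hook's frame: 16.5 mm below the rod's axis, the leg leaning 3 mm back towards the handle; axes as the pull hook's
- board: green circuit board 50 x 70 x 10 mm lying loose in the carrier's nest (rim 4 mm high, 55 x 75 mm inside, centre at x +18 in the carrier's frame); origin: centre of its underside
- flux_bottle: small flux bottle with a black cap, 30 mm across, 74 high, standing on the bench on the left of the jig, origin at the centre of its underside; a bystander
- screw_jar: jar of screws with a red lid, 41 mm across, 34 high, on the left of the jig's front, origin at the centre of its underside; a bystander
- transformer: small yellow and grey transformer 33 x 58 x 34 mm, farther left, origin at the centre of its underside; a bystander
- head_edge (a point): lower front edge of the grey probe head, in the middle, at (-35, 0, 95) mm in the jig's frame; the head reaches 80 mm back from there, |y| to 68, top at about z 135; its brass pins hang down to z 84
- stop_slots (a point): point on the base's top, at (-70, 0, 12) mm in the jig's frame. An aluminium stop block is clamped in two slots here, with a black rubber stop bar and a catch of two sprung rollers in front of it. Its place is set by hand to suit the board and not measured: the carrier is home with its origin anywhere from x -35 to +15 in the jig's frame, to be found by feel. Up to z 29; the clamps stand a pull of 13 N, no more
There are look-alikes about, which are no part of the job. There is more than one size of the carrier; the job needs the larger.

How it is judged:
On the way, in this order (a step that is already met when the one before it is completed fails the run):
1. the hook's tip is behind the yellow bar and below its middle (x of hook_tip in the frame of carrier between -0.042 and -0.008 m and y of hook_tip in the frame of carrier between -0.024 and 0.024 m and z of hook_tip in the frame of carrier below 0.025 m), for 0.1 s.
2. the carrier has been drawn over 30 mm with the hook pulling on it (contact force between hook_tool and carrier above 0.3 N and distance of carrier from where it was at the start of the episode above 0.03 m), for 0.1 s.
3. the carrier is home: bearing on the stop bar with over 1 N (contact force between carrier and stop_bar above 1 N), for 0.2 s.
At the end, for the whole second after the job is handed in: the carrier is home, pressed on the rubber stop bar by the catch with over 1 N, at rest, the board lying in its nest (within 6 mm); the hook lies still on the bench, touching neither the jig nor the carrier (contact force between carrier and stop_bar above 1 N and linear speed of carrier below 0.01 m/s and x of board in the frame of carrier between 0.012 and 0.024 m and y of board in the frame of carrier between -0.006 and 0.006 m and z of board in the frame of carrier below 0.012 m and height (world z) of hook_tool below 0.032 m and height (world z) of hook_tip below 0.04 m and linear speed of hook_tool below 0.02 m/s and contact force between hook_tool and jig below 0.05 N and contact force between hook_tool and carrier below 0.05 N).
It fails at once if the hook pulls or presses on the carrier with more than 16 N (contact force between hook_tool and carrier above 16 N).
It fails at once if the hook knocks or presses on the jig with more than 12 N (contact force between hook_tool and jig above 12 N).
It fails at once if the fingers touch the carrier (contact force between the fingers and carrier above 0.5 N).
It fails at once if the flux bottle, the screw jar or the transformer is moved by more than 20 mm (distance of any of flux_bottle, screw_jar, transformer from where it was at the start of the episode above 0.02 m).
It also fails if it takes over 58 s, if anything falls off the work surface, if the arm or the gripper's body presses on something with over 40 N, if the wrist force passes 120 N, or if a joint passes its speed limit or range.

## Working session

There is one attempt and no reset: what is moved stays moved. The work goes in short steps, Python scripts to look and compute and a tool call to move; the robot and the scene stay as the last step left them, time stands still between calls to the robot, and variables do not carry over. Pictures are saved under pics/ and viewed, at most 10 in all, crops included, and the job is handed in when it is done.

Besides the shell and the picture viewer there is one more tool, called after "Call:" by a JSON object that holds its "op" and its "data", one argument or row to a line. step_arm: Moves the arm, as the interface text tells. Its arguments: {"type":"object","properties":{"deltas":{"type":"array","items":{"type":"array","items":{"type":"number"}}},"newtons":{"type":"number"}},"required":["deltas"]}

```bash
mkdir -p pics; cat > h.py <<'E'
from workcell import *
import numpy as np, cv2
def save(n,im): cv2.imwrite('pics/'+n+'.png',cv2.cvtColor(im,cv2.COLOR_RGB2BGR))
def pts(c):
    """world point of each pixel from z_map"""
    H,W=c['z_map'].shape
    u,v=np.meshgrid(np.arange(W),np.arange(H))
    n=cv2.undistortPoints(np.stack([u,v],-1).reshape(-1,1,2).astype(np.float64),c['K'],c['dist_coeffs']).reshape(H,W,2)
    z=c['z_map'][...,None]; P=np.concatenate([n*z,z],-1)
    T=c['world_from_camera']; return P@T[:3,:3].T+T[:3,3]
def ray(c,uv,h):
    n=cv2.undistortPoints(np.array(uv,float).reshape(-1,1,2),c['K'],c['dist_coeffs']).reshape(-1,2)
    T=c['world_from_camera']; d=np.c_[n,np.ones(len(n))]@T[:3,:3].T; o=T[:3,3]
    return o+d*((h-o[2])/d[:,2])[:,None]
E
python3 - <<'E'
from h import *
for n in ('top','scene'):
    c=read_camera(n); save(n,c['image']); np.savez('/tmp/'+n,**c); print(n,c['world_from_camera'].round(3))
s=get_state(); print(s)
E
```

```text
top [[-0.003 -0.994  0.11   0.533]
 [-1.     0.003  0.001  0.097]
 [-0.001 -0.11  -0.994  0.94 ]
 [ 0.     0.     0.     1.   ]]
scene [[-0.821 -0.341  0.457  0.193]
 [-0.57   0.501 -0.651  0.756]
 [-0.007 -0.796 -0.605  0.677]
 [ 0.     0.     0.     1.   ]]
{'clock': 0.1, 'joint_pos': array([-1.48759754e+00,  3.13929883e-01,  4.51140974e-02,  1.30360490e+00,
       -1.89232336e-06,  1.43119566e+00]), 'qvel': array([-0.00107953, -0.00027552,  0.00266914,  0.00087037,  0.00037726,
       -0.00267116]), 'tau': array([ 3.83707855e-03, -4.81724954e+01,  2.99244761e+01,  1.28089372e-02,
       -1.27742919e-04, -3.36634443e-06]), 'tcp_pos': array([ 0.12700462, -0.56034034,  0.23050423]), 'orientation': array([-8.11883945e-04,  9.93801137e-01,  1.11169427e-01,  2.19554241e-05]), 'wrist_force': array([ 0.01663877, -1.01274895,  0.05132383]), 'ft_torque': array([ 0.01443585, -0.05118172, -0.01608185]), 'grip_force': 0.0, 'finger_gap': 0.0855290283411251}
```

View pics/top.png

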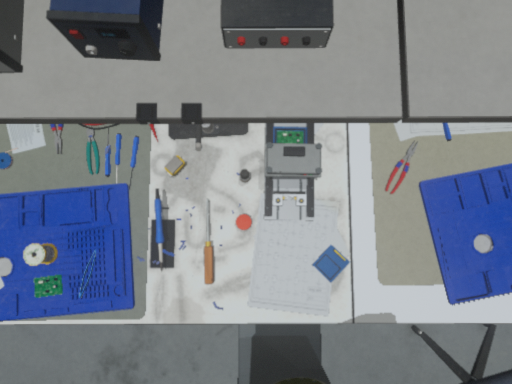

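View pics/scene.png

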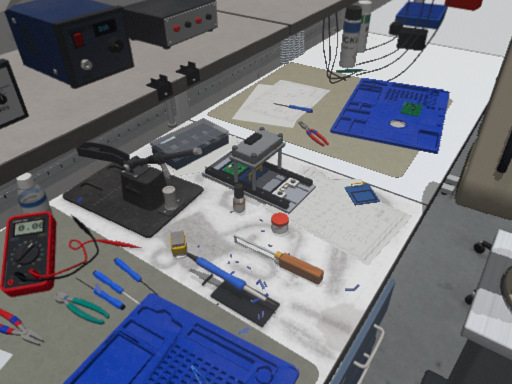

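Top view: the jig is at about (290,170) with its open front at the bottom and the grey head at (293,158). The orange-handled hook has its handle at (209,265) and rod up to (209,200). The red-lid jar is at (244,222), the black-cap bottle at (245,175) and the transformer at (176,166).

There are two blue carriers: the one in the rails, holding the green board at (291,136), and a smaller loose one on the bench at (331,263). The railed one fits the description. For the hook, the rivals are the blue iron at (159,215) and the blue screwdrivers at (118,150). The wooden handle with a steel rod fits. I'll confirm both in one crop.

```bash
python3 - <<'E'
from h import *
c=dict(np.load('/tmp/top.npz')); im=c['image']
save('crop',cv2.resize(im[115:300,185:345],None,fx=3.2,fy=3.2,interpolation=cv2.INTER_CUBIC))
P=pts(c); hsv=cv2.cvtColor(im,cv2.COLOR_RGB2HSV)
def show(n,uvs):
    for u,v in uvs: print(n,(u,v),P[v,u].round(4))
show('pt',[(209,265),(209,225),(209,205),(244,222),(245,175),(176,166),(293,145),(293,172),(290,136),(275,212),(300,212),(270,130),(309,130),(230,100),(209,128),(331,263)])
h,s,v=cv2.split(hsv); U,V=np.meshgrid(np.arange(512),np.arange(384))
m=((h<17)&(s>130)&(U>195)&(U<225)&(V>225)&(V<300))
q=P[m]; q=q[q[:,2]>.015]; r=cv2.minAreaRect(q[:,:2].astype(np.float32)*1000); print(m.sum(),r,q[:,2].max())
# black jig rails
m=((v<75)&(U>255)&(U<325)&(V>120)&(V<225)); q=P[m]; q=q[(q[:,2]>.018)&(q[:,2]<.034)]
print('rails',len(q),cv2.minAreaRect(q[:,:2].astype(np.float32)*1000),np.median(q[:,2]))
# rod: high points near
m=(U>195)&(U<225)&(V>190)&(V<245)&(P[...,2]>.010); q=P[m]; print('rod',len(q))
for i in np.argsort(q[:,0])[::6]: print(q[i].round(4))
E
```

```text
pt (209, 265) [0.4611 0.2165 0.0271]
pt (209, 225) [ 0.5629  0.2217 -0.0027]
pt (209, 205) [0.6155 0.2216 0.0028]
pt (244, 222) [0.5691 0.128  0.0323]
pt (245, 175) [0.6829 0.1241 0.0761]
pt (176, 166) [0.7145 0.3042 0.033 ]
pt (293, 145) [0.7452 0.0102 0.1253]
pt (293, 172) [0.6813 0.0109 0.1242]
pt (290, 136) [0.797  0.0066 0.02  ]
pt (275, 212) [0.5958 0.0477 0.0119]
pt (300, 212) [ 0.5957 -0.0177  0.0115]
pt (270, 130) [0.8109 0.0599 0.0285]
pt (309, 130) [ 0.8119 -0.0434  0.0241]
pt (230, 100) [0.7582 0.1397 0.3701]
pt (209, 128) [0.812  0.2184 0.0438]
pt (331, 263) [ 0.4636 -0.0966  0.0047]Traceback (most recent call last):
  File "<stdin>", line 10, in <module>
    return umr_maximum(a, axis, None, out, keepdims, initial, where)
ValueError: zero-size array to reduction operation maximum which has no identity
```

View pics/crop.png

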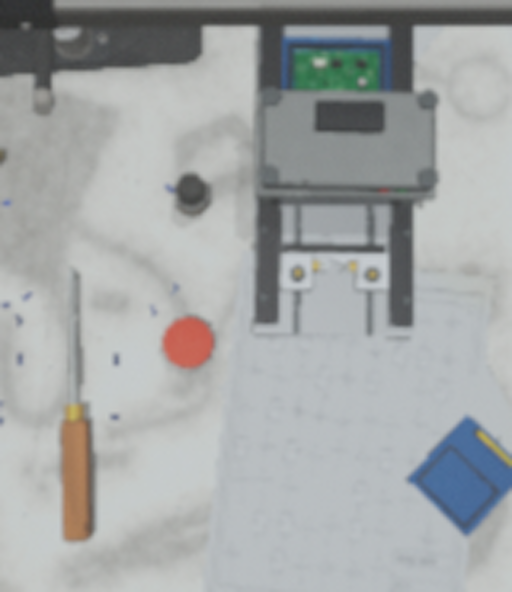

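The crop confirms both: the wooden handle with brass ferrule and steel rod is the hook, at crop (76,400). The carrier in the rails with the board, at crop (335,65), is the job. The small blue plate at (465,475) is the look-alike.

```bash
python3 - <<'E'
from h import *
c=dict(np.load('/tmp/top.npz')); im=c['image']; P=pts(c)
hh,s,v=cv2.split(cv2.cvtColor(im,cv2.COLOR_RGB2HSV)); print(im[265,209],hh[265,209],s[265,209])
U,V=np.meshgrid(np.arange(512),np.arange(384))
def win(a,b,c_,d): return (U>=a)&(U<b)&(V>=c_)&(V<d)
m=win(195,225,240,295)&(np.abs(hh.astype(int)-int(hh[265,209]))<6)&(s>110)
uv=np.c_[U[m],V[m]]; print('handle px',len(uv),uv.min(0),uv.max(0))
r=cv2.minAreaRect(ray(c,uv,.028)[:,:2].astype(np.float32)*1000); print('handle',r)
# handle centreline per row
for y in range(244,288,6):
    u=uv[uv[:,1]==y][:,0]
    if len(u): print(y,u.min(),u.max(),ray(c,[(u.mean(),y)],.026).round(4))
# rod per row: darkest vs neighbours
for y in range(196,240,4):
    row=im[y,200:220].astype(int).sum(1); d=np.median(row)-row; d[d<25]=0
    if d.sum(): u=200+(d*np.arange(20)).sum()/d.sum(); print('rod',y,round(u,2),d.max(),ray(c,[(u,y)],.021).round(4))
# rails
m=(v<80)&win(255,325,180,225); q=P[m]; q=q[(q[:,2]>.018)&(q[:,2]<.034)]
print('rails',len(q),np.median(q[:,2]),q.min(0),q.max(0))
for y in (190,196,202,208):
    for a,b in ((255,290),(290,325)):
        k=np.where((v[y,a:b]<80))[0]+a; 
        if len(k): print(y,k.min(),k.max(),ray(c,[(k.min()-.5,y),(k.max()+.5,y)],.026)[:,:2].round(4).tolist())
# head top
m=win(250,340,130,190)&(P[...,2]>.11)&(P[...,2]<.16); q=P[m]; print('head',np.median(q[:,2]),cv2.minAreaRect(q[:,:2].astype(np.float32)*1000))
# board
m=win(265,315,120,150)&(im[...,1]>im[...,0].astype(int)+25)&(im[...,1]>im[...,2].astype(int)+10)
q=P[m];print('board',m.sum(),np.median(q,0),np.percentile(q,[2,98],axis=0).round(4).tolist())
m=win(265,320,118,150)&(im[...,2]>im[...,0].astype(int)+40); q=P[m];print('blue',m.sum(),np.percentile(q,[0,2,98,100],axis=0).round(4).tolist())
m=win(240,340,95,128); print('shelf edge',[P[y,230].round(3).tolist() for y in (112,116,119,121,123)])
E
```

```text
[171 126  91] 13 119
handle px 224 [205 246] [211 282]
handle ((463.9053955078125, 219.00318908691406), (89.75639343261719, 15.23391342163086), 0.6618447303771973)
250 205 211 [[0.4986 0.2197 0.026 ]]
256 206 211 [[0.4835 0.2182 0.026 ]]
262 206 211 [[0.4685 0.218  0.026 ]]
268 206 211 [[0.4535 0.2178 0.026 ]]
274 206 211 [[0.4386 0.2177 0.026 ]]
280 206 211 [[0.4238 0.2175 0.026 ]]
rod 196 202.21 79.0 [[0.6374 0.2371 0.021 ]]
rod 200 205.2 114.0 [[0.6269 0.2292 0.021 ]]
rod 204 208.26 93.5 [[0.6165 0.2211 0.021 ]]
rod 208 208.19 95.0 [[0.6061 0.2212 0.021 ]]
rod 212 207.96 127.0 [[0.5957 0.2216 0.021 ]]
rod 216 207.51 154.5 [[0.5853 0.2227 0.021 ]]
rod 220 207.93 181.5 [[0.575  0.2215 0.021 ]]
rod 224 208.42 211.5 [[0.5647 0.2201 0.021 ]]
rod 228 208.38 193.5 [[0.5544 0.2201 0.021 ]]
rod 232 208.49 192.0 [[0.5442 0.2197 0.021 ]]
rod 236 207.65 141.5 [[0.534  0.2217 0.021 ]]
rails 35 0.02578975908404446 [ 0.6617853  -0.04873657  0.02242044] [0.67818866 0.06854492 0.02857101]
head 0.12703083504917523 ((714.1201171875, 9.93304443359375), (127.74623107910156, 73.51593017578125), 89.56177520751953)
board 286 [0.7936346  0.00821753 0.02206124] [[0.7502, -0.0249, 0.0186], [0.8104, 0.0412, 0.1243]]
blue 148 [[0.7804, -0.0364, 0.0161], [0.7827, -0.036, 0.0174], [0.8221, 0.0518, 0.0254], [0.8228, 0.0519, 0.0267]]
shelf edge [[0.738, 0.14, 0.37], [0.731, 0.14, 0.369], [0.728, 0.14, 0.363], [0.729, 0.141, 0.351], [0.836, 0.167, 0.011]]
```

```bash
python3 - <<'E'
import workcell; print([n for n in dir(workcell) if n[0]!='_'], getattr(workcell,'grasp_offset',None))
E
```

```text
['MotionError', 'get_state', 'grasp_offset', 'hand_in', 'read_camera'] 0.0187
```

Call:
{"op": "step_arm", "data": {
  "deltas": [
    [45,40,0,0,0,-2.4,1],
    [45,45,0,0,0,-2.4,1],
    [45,45,0,0,0,-2.4,1],
    [45,45,0,0,0,-2.4,1],
    [45,45,0,0,0,-2,1]
  ]
}}

```text
clock: 0.6
tcp_pos: [0.3067, -0.3844, 0.231]
orientation: [-0.0, 1.0, 0.009, -0.0]
wrist_force: [0.5, -1.5, -0.0]
finger_gap: 0.0856
grip_force: 0.0
```

Call:
{"op": "step_arm", "data": {
  "deltas": [
    [20,45,0,0,0,0,1],
    [20,45,0,0,0,0,1],
    [20,45,0,0,0,0,1],
    [20,45,0,0,0,0,1],
    [10,45,0,0,0,0,1]
  ]
}}

```text
clock: 1.1
tcp_pos: [0.3967, -0.1593, 0.2311]
orientation: [0.0, 1.0, 0.01, 0.0]
wrist_force: [0.7, -0.3, 0.7]
finger_gap: 0.0853
grip_force: 0.0
```

Call:
{"op": "step_arm", "data": {
  "deltas": [
    [0,45,0,0,0,0,1],
    [0,45,0,0,0,0,1],
    [0,45,0,0,0,0,1],
    [0,45,0,0,0,0,1],
    [0,45,0,0,0,0,1]
  ]
}}

```text
clock: 1.6
tcp_pos: [0.3952, 0.0656, 0.2312]
orientation: [0.0, 1.0, 0.01, 0.0]
wrist_force: [1.0, -0.0, 0.2]
finger_gap: 0.0854
grip_force: 0.0
```

Call:
{"op": "step_arm", "data": {
  "deltas": [
    [20,45,0,0,0,0,1],
    [20,45,0,0,0,0,1],
    [20,45,0,0,0,0,1],
    [0,15,0,0,0,0,1],
    [0,0,0,0,0,0,1]
  ]
}}

```text
clock: 2.1
tcp_pos: [0.4605, 0.1464, 0.2306]
orientation: [-0.027, 0.998, 0.054, -0.003]
wrist_force: [0.3, 0.4, 0.2]
finger_gap: 0.0854
grip_force: 0.0
```

```bash
python3 - <<'E'
from h import *
c=read_camera('wrist'); np.savez('/tmp/w1',**c); save('w1',c['image']); print(c['world_from_camera'].round(3)); print(get_state()['tcp_pos'])
E
```

```text
[[ 0.108 -0.958 -0.266  0.527]
 [-0.993 -0.119  0.023  0.145]
 [-0.054  0.262 -0.964  0.373]
 [ 0.     0.     0.     1.   ]]
[0.46003274 0.14582694 0.23077185]
```

View pics/w1.png

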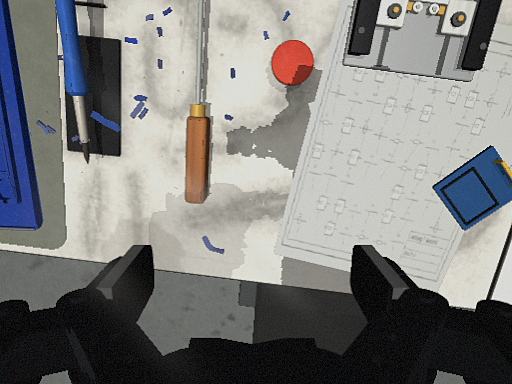

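The wrist view shows the handle at (197,155), the rod going up at (203,50), the jar at (293,62) and the jig front at (420,70). The arm stopped short with a tilt, so I'll check the joints.

```bash
python3 - <<'E'
from h import *
s=get_state(); print({k:np.round(s[k],3) for k in ('joint_pos','qvel','tcp_pos','orientation','wrist_force','tau')})
c=dict(np.load('/tmp/w1.npz')); im=c['image']; P=pts(c)
hh,sa,v=cv2.split(cv2.cvtColor(im,cv2.COLOR_RGB2HSV)); U,V=np.meshgrid(np.arange(512),np.arange(384))
m=(U>170)&(U<225)&(V>95)&(V<215)&(hh<20)&(sa>120)&(P[...,2]>.018); q=P[m]
print('handle',m.sum(),np.median(q[:,2]),cv2.minAreaRect(q[:,:2].astype(np.float32)*1000))
for y in (10,40,70,95):
    row=P[y,185:220,2]; k=np.where((row>.01)&(row<.03))[0]+185
    if len(k): print('rod',y,k.min(),k.max(),P[y,k].mean(0).round(4))
m=(U>340)&(U<500)&(V<85)&(P[...,2]>.006); 
print('jig front z',[ (y,P[y,410].round(4).tolist()) for y in range(60,82,2)])
e=[(345,66),(472,79)]; print('base front corners?',[P[b-2,a].round(4).tolist() for a,b in e])
E
```

```text
{'joint_pos': array([ 0.107,  0.131, -0.189,  1.253,  0.054,  3.141]), 'qvel': array([-0.016, -0.019, -0.013,  0.003, -0.003, -0.001]), 'tcp_pos': array([0.46 , 0.146, 0.231]), 'orientation': array([-0.027,  0.998,  0.054, -0.003]), 'wrist_force': array([-0.139, -0.251, -0.173]), 'tau': array([  0.406, -36.769,  30.022,  -0.14 ,   0.244,  -0.   ])}
handle 1468 0.02829312562963998 ((487.2625732421875, 209.48275756835938), (64.01388549804688, 137.09579467773438), 56.56852340698242)
rod 10 199 203 [0.6087 0.2226 0.0235]
rod 40 198 202 [0.5819 0.2217 0.0237]
rod 70 196 200 [0.5539 0.222  0.0235]
rod 95 195 199 [0.5296 0.2215 0.0233]
jig front z [(60, [0.5861, 0.012, 0.0138]), (62, [0.5846, 0.0108, 0.012]), (64, [0.5826, 0.0108, 0.0131]), (66, [0.5808, 0.0102, 0.0125]), (68, [0.5789, 0.01, 0.0131]), (70, [0.577, 0.0094, 0.0129]), (72, [0.5753, 0.0085, 0.0116]), (74, [0.5742, 0.006, 0.0061]), (76, [0.5728, 0.004, 0.002]), (78, [0.5709, 0.0034, 0.0018]), (80, [0.569, 0.0029, 0.0016])]
base front corners? [[0.5761, 0.0747, 0.0119], [0.577, -0.0533, 0.0121]]
```

Joint 6 is at its limit, so I'll use the half-turned grasp.

Call:
{"op": "step_arm", "data": {
  "deltas": [
    [0,0,0,0,0,8.5,1],
    [0,0,0,0,0,8.5,1],
    [0,0,0,0,0,8.5,1],
    [0,0,0,0,0,8.5,1],
    [0,0,0,0,0,8.5,1]
  ]
}}

```text
clock: 2.65
tcp_pos: [0.4599, 0.1448, 0.2315]
orientation: [-0.024, 0.91, 0.414, -0.012]
wrist_force: [0.1, 0.1, 1.0]
finger_gap: 0.0856
grip_force: 0.0
```

Call:
{"op": "step_arm", "data": {
  "deltas": [
    [0,0,0,0,0,8.5,1],
    [0,0,0,0,0,8.5,1],
    [0,0,0,0,0,8.5,1],
    [0,0,0,0,0,8.5,1],
    [0,0,0,0,0,8.5,1]
  ]
}}

```text
clock: 3.15
tcp_pos: [0.4599, 0.1448, 0.2315]
orientation: [-0.019, 0.698, 0.715, -0.02]
wrist_force: [-0.1, 0.2, -0.2]
finger_gap: 0.0852
grip_force: 0.0
```

Call:
{"op": "step_arm", "data": {
  "deltas": [
    [0,0,0,0,0,8.5,1],
    [0,0,0,0,0,8.5,1],
    [0,0,0,0,0,8.5,1],
    [0,0,0,0,0,8.5,1],
    [0,0,0,0,0,8.5,1]
  ]
}}

```text
clock: 3.65
tcp_pos: [0.4599, 0.1448, 0.2315]
orientation: [-0.01, 0.391, 0.92, -0.025]
wrist_force: [-0.9, 0.0, 0.3]
finger_gap: 0.0855
grip_force: 0.0
```

Call:
{"op": "step_arm", "data": {
  "deltas": [
    [0,0,0,0,0,8.5,1],
    [0,0,0,0,0,8.5,1],
    [0,15,0,0,0,8.5,1],
    [0,15,0,0,0,8.5,1],
    [0,15,0,0,0,8.5,1]
  ]
}}

```text
clock: 4.15
tcp_pos: [0.46, 0.1901, 0.2316]
orientation: [-0.001, 0.032, 0.999, -0.027]
wrist_force: [-0.1, -0.1, -0.8]
finger_gap: 0.0852
grip_force: 0.0
```

Call:
{"op": "step_arm", "data": {
  "deltas": [
    [0,10,0,0,0,8.5,1],
    [0,0,0,0,0,0,1]
  ]
}}

```text
clock: 4.35
tcp_pos: [0.46, 0.2007, 0.2316]
orientation: [0.001, -0.041, 0.999, -0.027]
wrist_force: [-1.2, -0.3, 0.0]
finger_gap: 0.0855
grip_force: 0.0
```

```bash
cat >> h.py <<'E'
from scipy.spatial.transform import Rotation as R
def ori(yaw=180,pitch=0):
    """rotvec in deg (world) from present to tool-down with given yaw then pitch about world y"""
    q=get_state()['orientation']; A=R.from_quat(np.r_[q[1:],q[0]])
    B=R.from_euler('y',pitch,degrees=True)*R.from_euler('z',yaw,degrees=True)*R.from_euler('x',180,degrees=True)
    return np.degrees((B*A.inv()).as_rotvec())
E
python3 - <<'E'
from h import *
s=get_state(); print(s['clock'],s['joint_pos'].round(3),s['tcp_pos'].round(4),ori(180.6).round(2),s['wrist_force'])
E
```

```text
4.35 [ 0.284  0.185 -0.123  1.273 -0.053  0.202] [0.46   0.2007 0.2316] [ 3.1   0.17 -4.08] [-1.19864331 -0.32934886  0.02199591]
```

Call:
{"op": "step_arm", "data": {
  "deltas": [
    [0,10,0,3.1,0,-4.1,1],
    [0,9,-40,0,0,0,1],
    [0,0,-50,0,0,0,1],
    [0,0,-45,0,0,0,1],
    [0,0,-40,0,0,0,1]
  ]
}}

```text
clock: 4.85
tcp_pos: [0.4598, 0.2184, 0.0546]
orientation: [0.001, -0.002, 1.0, -0.0]
wrist_force: [1.0, -0.2, 0.3]
finger_gap: 0.0857
grip_force: 0.0
```

Call:
{"op": "step_arm", "data": {
  "deltas": [
    [0,0,-30,0,0,0,1],
    [0,0,-16,0,0,0,1],
    [0,0,-6,0,0,0,1],
    [0,0,0,0,0,0,0.2]
  ],
  "newtons": 60
}}

```text
clock: 5.25
tcp_pos: [0.4602, 0.2189, 0.004]
orientation: [0.001, -0.003, 1.0, -0.0]
wrist_force: [0.3, 0.5, 0.4]
finger_gap: 0.0735
grip_force: 0.0
```

Call:
{"op": "step_arm", "data": {
  "deltas": [
    [0,0,0,0,0,0,-1],
    [0,0,0,0,0,0,-1],
    [0,0,0,0,0,0,-1],
    [0,0,0,0,0,0,-1],
    [0,0,0,0,0,0,-1]
  ],
  "newtons": 60
}}

```text
clock: 5.75
tcp_pos: [0.4619, 0.2202, 0.0056]
orientation: [0.003, -0.005, 1.0, 0.0]
wrist_force: [-0.3, 0.3, 5.8]
finger_gap: 0.0209
grip_force: 60.9
```

Call:
{"op": "step_arm", "data": {
  "deltas": [
    [0,0,20,0,0,0,-1],
    [0,0,40,0,0,0,-1],
    [0,0,50,0,0,0,-1],
    [0,-30,10,0,0,0,-1],
    [0,-45,0,0,0,0,-1]
  ]
}}

```text
clock: 6.25
tcp_pos: [0.4633, 0.146, 0.1276]
orientation: [0.005, -0.007, 1.0, 0.001]
wrist_force: [1.0, -1.1, -1.4]
finger_gap: 0.0208
grip_force: 59.9
```

Call:
{"op": "step_arm", "data": {
  "deltas": [
    [0,-45,0,0,0,0,-1],
    [0,-45,0,0,0,0,-1],
    [0,-40,0,0,5,0,-1],
    [0,-5,0,0,0,0,-1],
    [0,0,0,0,0,0,-1]
  ]
}}

```text
clock: 6.75
tcp_pos: [0.4613, 0.0088, 0.1241]
orientation: [-0.042, -0.003, 0.999, 0.0]
wrist_force: [0.0, 1.1, -1.7]
finger_gap: 0.0207
grip_force: 59.9
```

```bash
python3 - <<'E'
from h import *
s=get_state(); print(s['clock'],s['joint_pos'].round(3),s['tcp_pos'].round(4),s['orientation'].round(4),s['wrist_force'])
for n in ('top','scene','wrist'):
    c=read_camera(n); np.savez('/tmp/b_'+n,**c)
    if n=='top': a=cv2.resize(c['image'][165:300,230:350],None,fx=3,fy=3)[:384]; 
    if n=='scene': b=c['image'][120:300,200:360]; b=cv2.resize(b,None,fx=2.1333,fy=2.1333)
save('held',np.hstack([a,b]))
E
```

```text
6.75 [-0.147  0.228 -0.344  1.082 -0.012 -0.153] [0.4613 0.0088 0.1241] [-4.210e-02 -3.200e-03  9.991e-01  4.000e-04] [ 0.02125002  1.07077148 -1.7172447 ]
```

View pics/held.png

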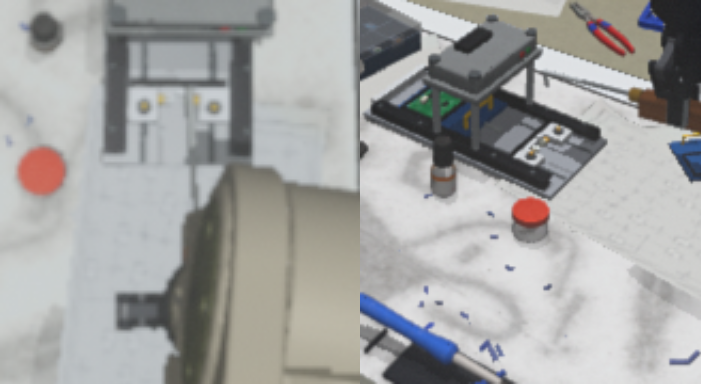

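The top half shows the rod over the jig's front at about pic (190,120). The scene half shows the rod end at pic (538,70) and the yellow bar under the head near pic (480,105). I'll measure both.

```bash
python3 - <<'E'
from h import *
c=dict(np.load('/tmp/b_scene.npz')); im=c['image']; P=pts(c)
U,V=np.meshgrid(np.arange(512),np.arange(384)); hh,sa,v=cv2.split(cv2.cvtColor(im,cv2.COLOR_RGB2HSV))
m=(U>240)&(U<275)&(V>155)&(V<190)&(hh>15)&(hh<32)&(sa>110); uv=np.c_[U[m],V[m]]; q=P[m]
for a,b in zip(uv,q): print(a,b.round(3),ray(c,[a],.04).round(3)[0,:2])
# rod in scene: cast onto plane y=.009
m=(U>270)&(U<335)&(V>140)&(V<175)&(P[...,2]>.09)&(P[...,1]<.04)&(P[...,1]>-.03); q=P[m]
print('rod scene',len(q)); 
for a in np.arange(.56,.66,.01):
    k=q[(q[:,0]>a)&(q[:,0]<=a+.01)]
    if len(k): print(round(a,2),k[:,1].mean().round(4),k[:,2].min().round(4),k[:,2].max().round(4),len(k))
for n in ('top','wrist'):
    c=dict(np.load(f'/tmp/b_{n}.npz')); Q=pts(c)
    m=(Q[...,2]>.085)&(Q[...,2]<.16)&(Q[...,0]>.53)&(Q[...,0]<.66)&(abs(Q[...,1]-.01)<.03); q=Q[m]; print(n,len(q))
    for a in np.arange(.53,.66,.015):
        k=q[(q[:,0]>a)&(q[:,0]<=a+.015)]
        if len(k): print(round(a,3),np.median(k,0).round(4),k[:,0].max().round(4),len(k))
E
```

```text
[261 165] [ 0.722 -0.015  0.039] [ 0.72  -0.013]
[259 166] [ 0.721 -0.005  0.041] [ 0.722 -0.006]
[260 166] [ 0.72  -0.007  0.04 ] [ 0.72  -0.008]
[261 166] [ 0.719 -0.011  0.039] [ 0.718 -0.009]
[258 167] [ 0.722 -0.001  0.04 ] [ 0.722 -0.001]
[259 167] [ 0.721 -0.005  0.038] [ 0.72  -0.002]
[260 167] [ 0.72  -0.008  0.036] [ 0.717 -0.004]
[261 167] [ 0.72  -0.012  0.034] [ 0.715 -0.005]
[256 168] [0.677 0.072 0.096] [0.724 0.006]
[257 168] [0.72  0.006 0.041] [0.721 0.004]
[258 168] [0.72  0.002 0.039] [0.719 0.003]
[260 168] [ 0.723 -0.012  0.03 ] [ 0.715 -0.   ]
[261 168] [ 0.721 -0.014  0.03 ] [ 0.713 -0.002]
[256 169] [0.719 0.012 0.042] [0.721 0.01 ]
[257 169] [0.719 0.008 0.04 ] [0.719 0.008]
[260 169] [ 0.723 -0.012  0.027] [0.712 0.004]
[261 169] [ 0.72  -0.012  0.028] [0.71  0.002]
[260 170] [ 0.723 -0.012  0.024] [0.71  0.008]
[261 170] [ 0.722 -0.016  0.021] [0.707 0.006]
[251 172] [0.723 0.029 0.041] [0.724 0.028]
[250 173] [0.723 0.034 0.04 ] [0.723 0.033]
[251 173] [0.721 0.033 0.041] [0.721 0.032]
[249 174] [0.722 0.039 0.041] [0.723 0.038]
[250 174] [0.72  0.039 0.0
[... 233 characters left out ...]
048]
[249 178] [0.723 0.038 0.027] [0.713 0.053]
[250 178] [0.72  0.038 0.028] [0.71  0.051]
[249 179] [0.723 0.039 0.024] [0.71  0.056]
[250 179] [0.718 0.042 0.028] [0.708 0.055]
rod scene 305
0.56 0.0149 0.1304 0.1334 9
0.57 0.0163 0.1301 0.1343 10
0.58 0.016 0.128 0.1337 8
0.59 0.0156 0.1268 0.1314 8
0.6 0.0157 0.1248 0.1305 8
0.61 0.0164 0.1246 0.1308 8
0.62 0.0158 0.1069 0.1281 20
0.63 0.0162 0.1262 0.1262 1
top 91
0.53 [0.5423 0.0105 0.1336] 0.5446 6
0.545 [0.5525 0.0114 0.133 ] 0.5581 16
0.56 [0.5672 0.0122 0.1322] 0.5741 14
0.575 [0.582  0.0119 0.1314] 0.5876 12
0.59 [0.5982 0.0124 0.1287] 0.6043 16
0.605 [0.6109 0.0126 0.1277] 0.6179 14
0.62 [0.6265 0.014  0.1278] 0.6321 13
wrist 0
```

Call:
{"op": "step_arm", "data": {
  "deltas": [
    [0,-3,-30,0,0,0,-1],
    [0,0,-27,0,0,0,-1],
    [20,0,0,0,0,0,-1],
    [20,0,0,0,0,0,-1],
    [20,0,0,0,0,0,-1]
  ]
}}

```text
clock: 7.4
tcp_pos: [0.5209, 0.0088, 0.0673]
orientation: [-0.042, -0.006, 0.999, 0.0]
wrist_force: [-0.4, -1.1, -1.4]
finger_gap: 0.0212
grip_force: 59.8
```

Call:
{"op": "step_arm", "data": {
  "deltas": [
    [20,0,0,0,0,0,-1],
    [20,0,0,0,0,0,-1],
    [10,0,0,0,0,0,-1],
    [0,0,0,0,0,0,-1]
  ]
}}

```text
clock: 7.8
tcp_pos: [0.5717, 0.0081, 0.0674]
orientation: [-0.042, -0.006, 0.999, 0.0]
wrist_force: [0.1, 0.8, -1.9]
finger_gap: 0.0209
grip_force: 59.9
```

```bash
python3 - <<'E'
from h import *
s=get_state(); print(s['clock'],s['tcp_pos'].round(4),s['wrist_force'].round(1),ori(180,5).round(1))
c=read_camera('scene'); np.savez('/tmp/c_scene',**c); P=pts(c)
save('ins',cv2.resize(c['image'][125:215,210:330],None,fx=6,fy=6,interpolation=cv2.INTER_CUBIC))
U,V=np.meshgrid(np.arange(512),np.arange(384))
m=(P[...,2]>.045)&(P[...,2]<.08)&(P[...,0]>.6)&(P[...,0]<.76)&(abs(P[...,1]-.012)<.012); q=P[m]
for a in np.arange(.6,.76,.015):
    k=q[(q[:,0]>a)&(q[:,0]<=a+.015)]
    if len(k): print(round(a,3),np.median(k,0).round(4),k[:,2].min().round(4),k[:,0].max().round(4),len(k))
E
```

```text
7.8 [0.5717 0.0081 0.0674] [ 0.1  0.8 -1.9] [-0.1  0.2 -0.6]
0.6 [0.6067 0.0213 0.0727] 0.0607 0.614 30
0.615 [0.6181 0.0188 0.0748] 0.0639 0.6297 11
0.63 [0.6394 0.0131 0.0782] 0.0759 0.6441 7
0.645 [0.6525 0.0129 0.0773] 0.0755 0.6594 8
0.66 [0.6666 0.0133 0.0763] 0.075 0.6743 10
0.675 [0.6809 0.0133 0.0743] 0.0719 0.6897 11
0.69 [0.6935 0.013  0.0734] 0.0714 0.6941 4
```

View pics/ins.png

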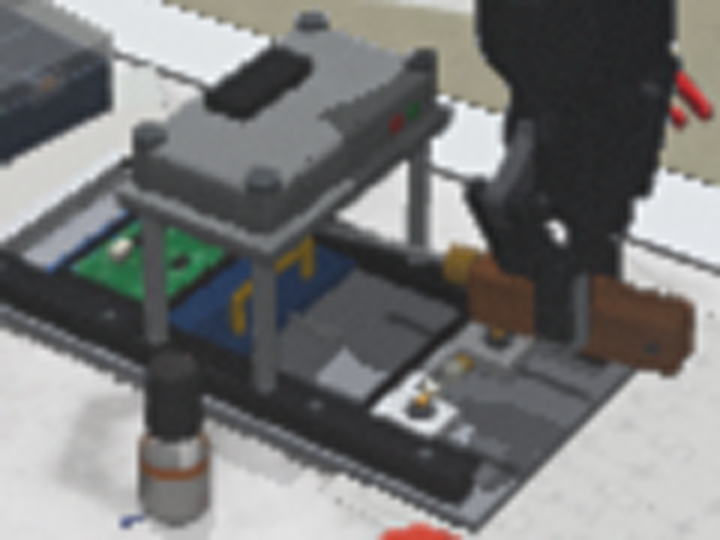

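The picture shows the rod passing under the head in line with the yellow bar. The bar posts are at about (240,305) and (305,262), and the handle is above the block. Now I'll lower behind the bar.

Call:
{"op": "step_arm", "data": {
  "deltas": [
    [0,0,-7,0,0,0,-1],
    [0,0,-7,0,0,0,-1],
    [0,0,-7,0,0,0,-1],
    [0,0,0,0,0,0,-1],
    [0,0,0,0,0,0,-1]
  ]
}}

```text
clock: 8.35
tcp_pos: [0.5703, 0.0068, 0.046]
orientation: [-0.043, -0.005, 0.999, 0.0]
wrist_force: [0.6, -0.3, -0.9]
finger_gap: 0.0207
grip_force: 59.9
```

Call:
{"op": "step_arm", "data": {
  "deltas": [
    [-2,0,0,0,0,0,-1],
    [-2,0,0,0,0,0,-1],
    [-2,0,0,0,0,0,-1],
    [-2,0,0,0,0,0,-1],
    [-2,0,0,0,0,0,-1]
  ]
}}

```text
clock: 8.85
tcp_pos: [0.5612, 0.0069, 0.0466]
orientation: [-0.042, -0.005, 0.999, 0.0]
wrist_force: [2.2, -0.5, -1.6]
finger_gap: 0.0207
grip_force: 59.8
```

Call:
{"op": "step_arm", "data": {
  "deltas": [
    [-2,0,0,0,0,0,-1],
    [-2,0,0,0,0,0,-1],
    [-2,0,0,0,0,0,-1],
    [-2,0,0,0,0,0,-1],
    [-2,0,0,0,0,0,-1]
  ]
}}

```text
clock: 9.35
tcp_pos: [0.5508, 0.0069, 0.0464]
orientation: [-0.042, -0.005, 0.999, 0.0]
wrist_force: [1.1, -0.4, -2.0]
finger_gap: 0.0208
grip_force: 59.9
```

Call:
{"op": "step_arm", "data": {
  "deltas": [
    [-2,0,0,0,0,0,-1],
    [-2,0,0,0,0,0,-1],
    [-2,0,0,0,0,0,-1],
    [-2,0,0,0,0,0,-1],
    [-2,0,0,0,0,0,-1]
  ]
}}

```text
clock: 9.85
tcp_pos: [0.5408, 0.0069, 0.0464]
orientation: [-0.042, -0.005, 0.999, 0.0]
wrist_force: [1.2, -0.5, -0.8]
finger_gap: 0.021
grip_force: 59.9
```

```bash
cat >> h.py <<'E'
def bar():
    c=read_camera('scene'); im=c['image']; P=pts(c)
    hh,sa,v=cv2.split(cv2.cvtColor(im,cv2.COLOR_RGB2HSV))
    m=(hh>15)&(hh<32)&(sa>110)&(P[...,2]>.034)&(P[...,2]<.044)&(P[...,0]>.6)&(P[...,0]<.74)&(abs(P[...,1]-.012)<.035)
    q=P[m]; s=get_state(); print('t',s['clock'],'tcp',s['tcp_pos'].round(4),'F',s['wrist_force'].round(1),'bar',len(q),np.median(q,0).round(4)); return c
E
python3 -c "
from h import *
bar()"
```

```text
t 9.9 tcp [0.5403 0.0069 0.0464] F [ 1.  -0.3 -0.6] bar 29 [0.6986 0.0204 0.04  ]
```

Call:
{"op": "step_arm", "data": {
  "deltas": [
    [-2,0,0,0,0,0,-1],
    [-2,0,0,0,0,0,-1],
    [-2,0,0,0,0,0,-1],
    [-2,0,0,0,0,0,-1],
    [-2,0,0,0,0,0,-1]
  ]
}}

```text
clock: 10.4
tcp_pos: [0.5305, 0.0069, 0.0463]
orientation: [-0.042, -0.005, 0.999, 0.0]
wrist_force: [1.4, 0.6, -2.3]
finger_gap: 0.0206
grip_force: 59.8
```

Call:
{"op": "step_arm", "data": {
  "deltas": [
    [-1,0,0,0,0,0,-1],
    [-1,0,0,0,0,0,-1],
    [-1,0,0,0,0,0,-1]
  ]
}}

```text
clock: 10.7
tcp_pos: [0.5278, 0.0069, 0.0463]
orientation: [-0.042, -0.005, 0.999, 0.0]
wrist_force: [0.1, 0.4, -3.4]
finger_gap: 0.0212
grip_force: 59.8
```

Call:
{"op": "step_arm", "data": {
  "deltas": [
    [-1,0,0,0,0,0,-1],
    [-1,0,0,0,0,0,-1],
    [-1,0,0,0,0,0,-1]
  ]
}}

```text
clock: 11.0
tcp_pos: [0.5248, 0.0069, 0.0463]
orientation: [-0.042, -0.005, 0.999, 0.0]
wrist_force: [0.6, 0.7, -1.9]
finger_gap: 0.0212
grip_force: 59.8
```

Call:
{"op": "step_arm", "data": {
  "deltas": [
    [-1,0,0,0,0,0,-1],
    [-1,0,0,0,0,0,-1]
  ]
}}

```text
clock: 11.2
tcp_pos: [0.5227, 0.0069, 0.0463]
orientation: [-0.042, -0.005, 0.999, 0.0]
wrist_force: [0.5, 0.4, -1.5]
finger_gap: 0.0208
grip_force: 59.8
```

```bash
python3 -c "
from h import *
c=bar()
save('mid',cv2.resize(c['image'][125:215,210:330],None,fx=6,fy=6,interpolation=cv2.INTER_CUBIC))"
```

```text
t 11.25 tcp [0.5226 0.0069 0.0463] F [ 0.3  0.4 -2.7] bar 28 [0.6807 0.0229 0.0399]
```

View pics/mid.png

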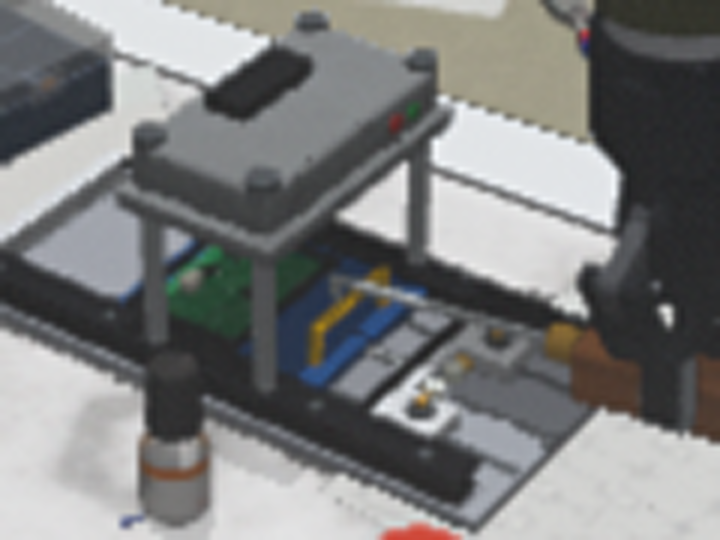

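The hook is behind the bar at about (340,288), the board is in its nest at (240,285), and the black stop bar ahead runs from (375,395) to (460,320). I'll go on by small steps, watching the force.

Call:
{"op": "step_arm", "data": {
  "deltas": [
    [-1,0,0,0,0,0,-1],
    [-1,0,0,0,0,0,-1],
    [-1,0,0,0,0,0,-1]
  ]
}}

```text
clock: 11.55
tcp_pos: [0.5198, 0.0069, 0.0464]
orientation: [-0.042, -0.005, 0.999, 0.0]
wrist_force: [0.4, 0.6, -2.5]
finger_gap: 0.0207
grip_force: 59.8
```

Call:
{"op": "step_arm", "data": {
  "deltas": [
    [-1,0,0,0,0,0,-1],
    [-1,0,0,0,0,0,-1]
  ]
}}

```text
clock: 11.75
tcp_pos: [0.5178, 0.0069, 0.0464]
orientation: [-0.042, -0.005, 0.999, 0.0]
wrist_force: [0.6, 0.1, -1.2]
finger_gap: 0.0209
grip_force: 59.8
```

Call:
{"op": "step_arm", "data": {
  "deltas": [
    [-1,0,0,0,0,0,-1],
    [-1,0,0,0,0,0,-1]
  ]
}}

```text
clock: 11.95
tcp_pos: [0.5158, 0.0069, 0.0464]
orientation: [-0.042, -0.005, 0.999, 0.0]
wrist_force: [0.8, -1.0, -0.5]
finger_gap: 0.021
grip_force: 59.8
```

Call:
{"op": "step_arm", "data": {
  "deltas": [
    [-1,0,0,0,0,0,-1],
    [-1,0,0,0,0,0,-1]
  ]
}}

```text
clock: 12.15
tcp_pos: [0.5138, 0.0069, 0.0464]
orientation: [-0.042, -0.005, 0.999, 0.0]
wrist_force: [0.6, -0.8, -1.2]
finger_gap: 0.0209
grip_force: 59.8
```

Call:
{"op": "step_arm", "data": {
  "deltas": [
    [-1,0,0,0,0,0,-1],
    [-1,0,0,0,0,0,-1]
  ]
}}

```text
clock: 12.35
tcp_pos: [0.5118, 0.0069, 0.0464]
orientation: [-0.042, -0.005, 0.999, 0.0]
wrist_force: [0.6, 0.0, -1.6]
finger_gap: 0.021
grip_force: 59.8
```

Call:
{"op": "step_arm", "data": {
  "deltas": [
    [-1,0,0,0,0,0,-1],
    [-1,0,0,0,0,0,-1]
  ]
}}

```text
clock: 12.55
tcp_pos: [0.51, 0.007, 0.0464]
orientation: [-0.042, -0.005, 0.999, 0.0]
wrist_force: [2.1, 1.1, -2.5]
finger_gap: 0.0209
grip_force: 60.0
```

Call:
{"op": "step_arm", "data": {
  "deltas": [
    [-1,0,0,0,0,0,-1],
    [-1,0,0,0,0,0,-1]
  ]
}}

```text
clock: 12.75
tcp_pos: [0.5088, 0.007, 0.0465]
orientation: [-0.041, -0.005, 0.999, 0.0]
wrist_force: [4.3, 1.9, -2.9]
finger_gap: 0.0208
grip_force: 59.9
```

Call:
{"op": "step_arm", "data": {
  "deltas": [
    [-1,0,0,0,0,0,-1]
  ]
}}

```text
clock: 12.85
tcp_pos: [0.5082, 0.0069, 0.0467]
orientation: [-0.041, -0.005, 0.999, 0.0]
wrist_force: [5.8, 0.6, -2.5]
finger_gap: 0.0205
grip_force: 59.9
```

Call:
{"op": "step_arm", "data": {
  "deltas": [
    [-1,0,0,0,0,0,-1]
  ]
}}

```text
clock: 12.95
tcp_pos: [0.5076, 0.0068, 0.0468]
orientation: [-0.04, -0.005, 0.999, 0.0]
wrist_force: [6.3, 1.3, -2.7]
finger_gap: 0.0208
grip_force: 59.8
```

Call:
{"op": "step_arm", "data": {
  "deltas": [
    [-0.5,0,0,0,0,0,-1]
  ]
}}

```text
clock: 13.05
tcp_pos: [0.507, 0.0068, 0.0468]
orientation: [-0.04, -0.005, 0.999, 0.0]
wrist_force: [6.5, 1.1, -3.0]
finger_gap: 0.0207
grip_force: 59.8
```

Call:
{"op": "step_arm", "data": {
  "deltas": [
    [-0.5,0,0,0,0,0,-1]
  ]
}}

```text
clock: 13.15
tcp_pos: [0.5065, 0.0068, 0.0468]
orientation: [-0.041, -0.005, 0.999, 0.0]
wrist_force: [4.4, 0.6, -1.9]
finger_gap: 0.021
grip_force: 59.9
```

```bash
python3 -c "
from h import *
bar()"
```

```text
t 13.2 tcp [0.5062 0.0068 0.0467] F [ 4.5  0.7 -3.1] bar 29 [0.6653 0.0177 0.041 ]
```

Call:
{"op": "step_arm", "data": {
  "deltas": [
    [-0.7,0,0,0,0,0,-1]
  ]
}}

```text
clock: 13.3
tcp_pos: [0.5056, 0.0068, 0.0467]
orientation: [-0.041, -0.005, 0.999, 0.0]
wrist_force: [4.4, 1.1, -2.5]
finger_gap: 0.0207
grip_force: 59.9
```

Call:
{"op": "step_arm", "data": {
  "deltas": [
    [-0.7,0,0,0,0,0,-1]
  ]
}}

```text
clock: 13.4
tcp_pos: [0.5042, 0.0068, 0.0466]
orientation: [-0.041, -0.005, 0.999, 0.0]
wrist_force: [3.5, 0.9, -2.5]
finger_gap: 0.0206
grip_force: 60.0
```

Call:
{"op": "step_arm", "data": {
  "deltas": [
    [-0.7,0,0,0,0,0,-1]
  ]
}}

```text
clock: 13.5
tcp_pos: [0.5022, 0.007, 0.0463]
orientation: [-0.043, -0.005, 0.999, 0.0]
wrist_force: [0.8, 0.5, -1.2]
finger_gap: 0.0208
grip_force: 59.9
```

Force has dropped, so the catch has snapped. I'll ease onto the stop.

Call:
{"op": "step_arm", "data": {
  "deltas": [
    [-0.5,0,0,0,0,0,-1]
  ]
}}

```text
clock: 13.6
tcp_pos: [0.5009, 0.0068, 0.0461]
orientation: [-0.043, -0.005, 0.999, 0.0]
wrist_force: [0.7, -0.1, -1.3]
finger_gap: 0.0211
grip_force: 59.9
```

Call:
{"op": "step_arm", "data": {
  "deltas": [
    [-0.5,0,0,0,0,0,-1]
  ]
}}

```text
clock: 13.7
tcp_pos: [0.5006, 0.0068, 0.0461]
orientation: [-0.043, -0.005, 0.999, 0.0]
wrist_force: [-0.8, -0.1, -1.1]
finger_gap: 0.0211
grip_force: 59.9
```

```bash
python3 -c "
from h import *
bar()"
```

```text
t 13.75 tcp [0.5007 0.0069 0.0461] F [-0.3 -0.4 -1.7] bar 30 [0.6589 0.0183 0.0397]
```

Call:
{"op": "step_arm", "data": {
  "deltas": [
    [-0.7,0,0,0,0,0,-1]
  ]
}}

```text
clock: 13.85
tcp_pos: [0.5006, 0.0068, 0.0462]
orientation: [-0.042, -0.005, 0.999, 0.0]
wrist_force: [0.6, -0.4, -1.2]
finger_gap: 0.0208
grip_force: 59.9
```

Call:
{"op": "step_arm", "data": {
  "deltas": [
    [-0.7,0,0,0,0,0,-1]
  ]
}}

```text
clock: 13.95
tcp_pos: [0.5002, 0.0069, 0.0463]
orientation: [-0.042, -0.005, 0.999, 0.0]
wrist_force: [1.0, -0.2, -1.1]
finger_gap: 0.0208
grip_force: 59.9
```

Call:
{"op": "step_arm", "data": {
  "deltas": [
    [-0.7,0,0,0,0,0,-1]
  ]
}}

```text
clock: 14.05
tcp_pos: [0.5001, 0.0069, 0.0464]
orientation: [-0.042, -0.005, 0.999, 0.0]
wrist_force: [2.7, -0.0, -3.3]
finger_gap: 0.0208
grip_force: 59.8
```

Call:
{"op": "step_arm", "data": {
  "deltas": [
    [-0.7,0,0,0,0,0,-1]
  ]
}}

```text
clock: 14.15
tcp_pos: [0.4999, 0.0069, 0.0465]
orientation: [-0.041, -0.005, 0.999, 0.0]
wrist_force: [4.7, -0.3, -3.3]
finger_gap: 0.0208
grip_force: 59.7
```

Call:
{"op": "step_arm", "data": {
  "deltas": [
    [-0.5,0,0,0,0,0,-1],
    [0,0,0,0,0,0,-1]
  ]
}}

```text
clock: 14.35
tcp_pos: [0.4999, 0.0068, 0.0467]
orientation: [-0.041, -0.005, 0.999, 0.0]
wrist_force: [5.1, 0.7, -2.9]
finger_gap: 0.0209
grip_force: 59.7
```

```bash
python3 -c "
from h import *
bar()"
```

```text
t 14.4 tcp [0.4999 0.0068 0.0467] F [ 4.7  1.1 -3.3] bar 33 [0.6584 0.0182 0.04  ]
```

Firm on the stop. I'll unhook now: forward, up, then back.

Call:
{"op": "step_arm", "data": {
  "deltas": [
    [2,0,0,0,0,0,-1],
    [2,0,0,0,0,0,-1],
    [2,0,0,0,0,0,-1],
    [3,0,0,0,0,0,-1],
    [0,0,0,0,0,0,-1]
  ]
}}

```text
clock: 14.9
tcp_pos: [0.5078, 0.0069, 0.0463]
orientation: [-0.042, -0.005, 0.999, 0.0]
wrist_force: [0.0, -0.3, -0.8]
finger_gap: 0.0206
grip_force: 59.9
```

Call:
{"op": "step_arm", "data": {
  "deltas": [
    [0,0,5,0,0,0,-1],
    [0,0,5,0,0,0,-1]
  ]
}}

```text
clock: 15.1
tcp_pos: [0.5072, 0.0069, 0.0566]
orientation: [-0.042, -0.005, 0.999, 0.0]
wrist_force: [0.3, 0.0, -1.1]
finger_gap: 0.0207
grip_force: 59.9
```

Call:
{"op": "step_arm", "data": {
  "deltas": [
    [0,0,7,0,0,0,-1],
    [0,0,7,0,0,0,-1],
    [0,0,0,0,0,0,-1],
    [-10,0,0,0,0,0,-1],
    [-10,0,0,0,0,0,-1]
  ]
}}

```text
clock: 15.6
tcp_pos: [0.4864, 0.007, 0.0701]
orientation: [-0.042, -0.005, 0.999, 0.0]
wrist_force: [-0.7, 0.3, -0.8]
finger_gap: 0.0206
grip_force: 59.8
```

Call:
{"op": "step_arm", "data": {
  "deltas": [
    [-20,0,5,0,0,0,-1],
    [-20,0,20,0,0,0,-1],
    [0,0,30,0,0,0,-1],
    [0,30,20,0,0,0,-1],
    [0,0,0,0,0,0,-1]
  ]
}}

```text
clock: 16.1
tcp_pos: [0.4477, 0.0385, 0.1477]
orientation: [-0.04, -0.006, 0.999, 0.001]
wrist_force: [0.6, 0.4, -1.1]
finger_gap: 0.0209
grip_force: 60.0
```

```bash
python3 -c "
from h import *
bar(); print(ori(180.6).round(1))"
```

```text
t 16.15 tcp [0.4472 0.0376 0.1463] F [-0.6 -0.2 -2.2] bar 37 [0.6581 0.0136 0.0398]
[ 0.  -4.7 -0.1]
```

The carrier stays home. Putting the hook back at its old spot.

Call:
{"op": "step_arm", "data": {
  "deltas": [
    [3,45,0,0,-4.7,0,-1],
    [5,45,0,0,0,0,-1],
    [5,45,0,0,0,0,-1],
    [0,45,0,0,0,0,-1],
    [0,0,-30,0,0,0,-1]
  ]
}}

```text
clock: 16.65
tcp_pos: [0.4624, 0.2215, 0.1171]
orientation: [0.002, -0.008, 1.0, 0.002]
wrist_force: [0.6, 0.1, -0.9]
finger_gap: 0.0207
grip_force: 60.0
```

Call:
{"op": "step_arm", "data": {
  "deltas": [
    [0,0,-45,0,0,0,-1],
    [0,0,-40,0,0,0,-1],
    [0,0,-12,0,0,0,-1],
    [0,0,-5,0,0,0,-1],
    [0,0,0,0,0,0,-1]
  ]
}}

```text
clock: 17.15
tcp_pos: [0.4606, 0.2165, 0.0135]
orientation: [-0.001, -0.004, 1.0, -0.0]
wrist_force: [0.6, 0.8, 0.2]
finger_gap: 0.0212
grip_force: 59.8
```

Call:
{"op": "step_arm", "data": {
  "deltas": [
    [0,0,-4,0,0,0,-1],
    [0,0,-3,0,0,0,-1],
    [0,0,0,0,0,0,-1]
  ]
}}

```text
clock: 17.45
tcp_pos: [0.4611, 0.217, 0.0071]
orientation: [-0.0, -0.005, 1.0, 0.0]
wrist_force: [-0.3, -0.2, -0.5]
finger_gap: 0.021
grip_force: 59.9
```

Call:
{"op": "step_arm", "data": {
  "deltas": [
    [0,0,-0.5,0,0,0,-1],
    [0,0,0,0,0,0,-0.4],
    [0,0,0,0,0,0,0],
    [0,0,0,0,0,0,0.5],
    [0,0,0,0,0,0,0.5]
  ]
}}

```text
clock: 17.95
tcp_pos: [0.4606, 0.2169, 0.006]
orientation: [-0.001, -0.005, 1.0, 0.0]
wrist_force: [1.0, 1.0, -0.4]
finger_gap: 0.0643
grip_force: 0.0
```

Call:
{"op": "step_arm", "data": {
  "deltas": [
    [0,0,15,0,0,0,0.5],
    [0,0,30,0,0,0,0.5],
    [0,0,45,0,0,0,0.5],
    [-10,0,45,0,0,0,0.5],
    [-40,0,45,0,0,0,0.5]
  ]
}}

```text
clock: 18.45
tcp_pos: [0.4199, 0.2172, 0.1808]
orientation: [0.001, -0.004, 1.0, 0.001]
wrist_force: [-0.7, 0.5, 0.6]
finger_gap: 0.064
grip_force: 0.0
```

```bash
python3 -c "
from h import *
c=bar(); t=read_camera('top'); P=pts(t)
a=cv2.resize(t['image'][115:300,185:345],None,fx=2.07,fy=2.07)[:383]; b=cv2.resize(c['image'][120:300,200:360],None,fx=2.128,fy=2.128)[:383]
n=min(len(a),len(b)); save('end',np.hstack([a[:n],b[:n]]))
for u,v in ((244,222),(245,175),(176,166),(209,265)): print(P[v,u].round(4))
"
```

```text
t 18.5 tcp [0.4151 0.2176 0.186 ] F [-6.3  0.2  3.3] bar 36 [0.6582 0.0119 0.0408]
[0.5692 0.128  0.0304]
[0.6832 0.1242 0.0742]
[0.7141 0.3038 0.0348]
[0.4612 0.2163 0.0285]
```

View pics/end.png

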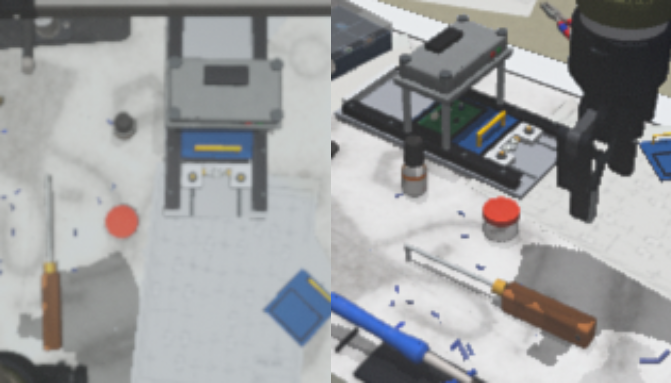

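The carrier bears on the stop with the bar at pic (217,148), the hook lies on the bench at (50,270), and the bystanders have not moved.

Call:
{"op": "step_arm", "data": {
  "deltas": [
    [0,0,0,0,0,0,0.5],
    [0,0,0,0,0,0,0.5],
    [0,0,0,0,0,0,0.5]
  ]
}}

```text
clock: 18.85
tcp_pos: [0.4169, 0.2166, 0.1767]
orientation: [-0.002, -0.005, 1.0, -0.0]
wrist_force: [0.5, -0.7, -1.0]
finger_gap: 0.0642
grip_force: 0.0
```

```bash
python3 -c "
from h import *
bar(); print(hand_in())"
```

```text
t 18.9 tcp [0.4169 0.2166 0.1767] F [ 1.1 -0.2 -0.2] bar 35 [0.6582 0.0125 0.0404]
the job is handed in; nothing more can be done
None
```

Job handed in at about 19 s, verdict not shown: the carrier snapped into the catch and bears on the stop bar, the board is in its nest, the hook is back on the bench clear of the jig, and the bystanders have not moved.

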